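# Put the timed watch back in its own place in the watch box and shut the box

## Task

The red-bezelled watch has finished its run on the timing stand: take it off and lay it gently back in its own place in the watch box, the one with the red label, dial up, flat and square on its cushion with the lugs pointing along the row as its neighbour's do. Then close the lid of the box fully. Leave the other watches and the things on the bench where they are.

Things in the scene. Friction and masses are not known exactly. Their poses are not given: they have to be found in the camera images.
- watch_red: Watch head, no strap: steel case 38 mm across, 11.5 thick, red bezel, white dial. Origin: centre of its underside; z out of the dial; +x to the crown (reaches 22.5 mm). Lug pairs at +y and -y end in flat faces 46 mm apart, 22.4 mm wide over both lugs (16 mm gap), 2 to 8 mm above the underside. 75 g (+-30%). Starts lying loose on the stand's tilted bed, one lug pair uphill, one downhill.
- stand: Black timing-microphone stand, fixed. Origin on the bench under the seat, x away from the robot, z up. Bar base 118 x 118 mm. Its bed faces the robot: it rises 35 degrees (0.611 rad) towards +x and is 28 mm long along the slope. Four 9 mm high stops cup the case; 32 mm to the -y side a 24 mm high block, then the silver microphone (24 mm dia.) out to y -115 mm; at +y the drawn-back jaw, 10 mm high.
- stand_seat (a point): Seat centre on the tilted bed, 85 mm above the bench: where the red watch's underside centre starts, its 12 o'clock straight uphill and its crown towards -y. Uphill and downhill sides are free: there the lugs overhang the bed by 9 mm each. Axes as the stand's (not tilted).
- box: Dark wooden watch box, fixed, 130 (x) x 284 (y) x 30 mm high, walls 5. Origin: centre of the underside; hinge at the +x side, labels along the -x side. Three places in a row along y: firm cream cushions 38 mm wide (y), centres at x +12, y -84, 0, +84 mm, tops 13 mm above the bench, each with 4 mm high lips before and behind, 50 mm apart. Floor between them 5 mm above the bench.
- label_red: Red label tile 50 x 22 x 2 mm before the red watch's place. Origin: centre of its underside, 10 mm above the bench; axes parallel to the box's. The centre of its cushion's top is 55 mm along +x and 3 mm up. Which place has which label varies.
- label_blue: Blue label tile, same size and offsets: the place of the blue watch, which is in it.
- label_yellow: Yellow label tile, same size and offsets: the place of the yellow watch, empty, to be left empty.
- lid (a joint): Angle of the box's lid about its hinge at the +x rim (axis along the box's y): 0 closed, grows as it opens; 1.65 to 1.8 at the start (upright, leaning a little away from the robot), at most 1.9. Wooden frame with clear pane, 130 x 284 x 9 mm, 160 g. The stiff hinge (friction 0.14 N m) holds it wherever left, so it must be brought all the way down; 3 N at its edge moves it.
- lid_hinge (a point): Middle of the lid's hinge axis: 65 mm from the box's centre along its +x, 30.5 mm above the bench. The lid's underside lies in a plane through this axis.
- lid_edge (a point): Middle of the lid's free edge on its outer (upper when closed) face: 130 mm from the hinge, 9 mm off the underside's plane. A brass tongue 36 mm wide, 3 mm thick sticks out 9 mm beyond the edge here.
- watch_blue: Watch head like the red one with a blue bezel, lying dial up in its place in the box, same axes. Not to be disturbed.
- watch_yellow: Watch head like the red one with a yellow bezel, lying dial up on the round black cushion on the bench, same axes. Not to be disturbed.
- cushion: Round black casing cushion, 70 mm across, 16 mm high, loose on the bench. Origin: centre of the underside. A bystander.
- tin: Round aluminium parts tin, 48 mm across, 22 mm high. Origin: centre of the underside. A bystander.
- loupe: Black eyeglass loupe, 37 mm across the top, 33 mm high, standing. Origin: centre of the underside. A bystander.
- screwdriver: Watchmaker's screwdriver lying on the bench, 106 mm long, 11 mm thick, along its x. Origin: under the handle's middle part. A bystander.
- blower: Blue dust blower standing on the bench, 52 mm across, 95 mm high. Origin: centre of the underside. A bystander.
Mind the look-alikes: they are no part of the job. Leave any turquoise look-alike of the watch_red alone.

How it is judged (in metres and radians):
On the way, in this order (a step that is already met when the one before it is completed fails the run):
1. the red watch is lifted off the timing stand (distance between watch_red and stand_seat above 0.06 m), for 0.1 s.
2. the red watch lies flat and square on the cushion behind the red label, let go, with the lid still open (x of watch_red in the frame of label_red between 0.044 and 0.066 m and y of watch_red in the frame of label_red between -0.011 and 0.011 m and z of watch_red in the frame of label_red between -0.001 and 0.006 m and angle between watch_red's own z axis and vertical below 0.07 rad and angle between the y axis of watch_red and the y axis of box, either way round below 0.3 rad and linear speed of watch_red below 0.02 m/s and value of joint lid above 0.6 rad and contact force between watch_red and the fingers below 0.1 N), for 0.2 s.
At the end, for the whole second after the job is handed in: The red watch rests on the cushion behind the red label, within 11 mm of its centre each way, dial up, level within 0.07 rad, lugs along the row within 0.3 rad; the lid is closed (below 0.04 rad); blue watch within 10 mm, yellow watch and round cushion 15 mm, other things 20 mm of their start (x of watch_red in the frame of label_red between 0.044 and 0.066 m and y of watch_red in the frame of label_red between -0.011 and 0.011 m and z of watch_red in the frame of label_red between -0.001 and 0.006 m and angle between watch_red's own z axis and vertical below 0.07 rad and angle between the y axis of watch_red and the y axis of box, either way round below 0.3 rad and linear speed of watch_red below 0.02 m/s and value of joint lid below 0.04 rad and distance of watch_blue from where it was at the start of the episode below 0.01 m and distance of each of watch_yellow, cushion from where it was at the start of the episode below 0.015 m and distance of each of tin, loupe, screwdriver, blower from where it was at the start of the episode below 0.02 m); the robot touches nothing.
It fails at once if the red watch is dropped (falls free of the fingers faster than 0.35 m/s) (contact force between watch_red and the fingers below 0.1 N and linear speed of watch_red above 0.35 m/s).
It fails at once if the red watch is pressed or struck hard (more than 60 N against the box or its lid) (contact force between watch_red and box above 60 N).
It fails at once if another watch is disturbed (blue 10 mm, yellow 15 mm) (distance of watch_blue from where it was at the start of the episode above 0.01 m or distance of watch_yellow from where it was at the start of the episode above 0.015 m).
It fails at once if a thing on the bench is moved (cushion 15 mm, others 20 mm) (distance of cushion from where it was at the start of the episode above 0.015 m or distance of any of tin, loupe, screwdriver, blower from where it was at the start of the episode above 0.02 m).
It also fails if it takes over 51 s, if anything falls off the work surface, if the arm or the gripper's body presses on something with over 40 N, if the wrist force passes 120 N, or if a joint passes its speed limit or range.

## Robot

A 6-joint arm with a two-finger parallel gripper is mounted at the origin on the work surface. World frame = base frame: x ahead of the robot, y to its left, z up, the work surface at z = 0. Lengths are in m, angles in degrees, forces in N, time in s.
With the tool pointing down it reaches from about 0.4 to 0.825 m from the base axis. Payload 7 kg.
Tool frame: the origin (TCP) lies at the very end of the fingers, on their centre line; the grasp point (between the pads) lies 19 mm behind it (ctrl.hold_point_z is the distance from the TCP to the grasp point, in m); z points along the fingers, y is the line along which they close (so a half turn about z gives the same grasp; the last joint's range is limited). The gripper opens to 88 mm and grips with 3 to 60 N. Pads are 19 mm wide; open, the fingers measure 130 mm over their backs; the gripper's body (78 mm by 193 mm) begins 47 mm behind the grasp point.
Start: joints at [86.866, 20.546, 0.682, 0, -70.136, -16.507], TCP at [0.227, 0.636, 0.227] pointing down, gripper open.
Joint ranges: [-176.03, 176.03], [-82.01, 121.73], [-58.28, 71.71], [-173.87, 95.51], [-174.79, -0.11], [-173.66, 173.66]. Speed limits (degrees/s): [136.94, 136.94, 172.46, 180, 180, 180].

## Interface

Orientations are given as [roll, pitch, yaw] about the fixed x, y, z axes, in that order (R = Rz(yaw) Ry(pitch) Rx(roll)).
In Python, from plant import sensors, viewer, workorder, ctrl gives the robot as it stands.
- The arm moves only by the shell command python3 -m pendant 'ROWS'. ROWS is JSON, a list of rows, each a list of 3 entries, a list of its own where there are three numbers: the opening, from -1 (shut) to 1 (fully open), so that 0 is half open, then the shift along the tool's x, y, z in m, then the turn, a rotation vector about the tool's x, y, z in degrees. A call has 1 to 10 rows; each row is the pose to reach, as a shift and turn from the pose commanded when the call began, along the tool's axes at that moment; what a row does not reach only later rows make up. A row lasts 1/12 s, in which the tool goes at most 41.7 mm and 7.16 degrees, less where a joint would pass 70% of its speed; a pose out of reach is approached as far as the arm can. A call with a gripper value outside its range is refused whole. The fingers move at their own pace and stop on an object; the grip force is fixed at half the most. Time passes only in rows, so rows that repeat a pose let the fingers close. It gives the time, the measured TCP pose, the force, the opening and the grip force at its end, in the units of the state.
- sensors.get_obs(): the state, without advancing time (a new reading comes with each control period).
- viewer.snapshot(name): name is "scene" or "top" or "wrist"; returns the picture (480x640x3 uint8, red, green, blue); there is no depth.
- viewer.camera_params(name): a dict with "fx", "fy", "cx", "cy" (pixels), "extrinsics" (4x4, takes a point from world to camera coordinates). Camera axes: x right, y up, looking along -z (the intrinsics and any distortion apply to the point x, -y, -z); pixel columns grow to the right and rows downward; lengths in m; the calibration is good to about 2 mm. The wrist camera is an equidistant fisheye: a pixel r from the principal point sees the ray r / f radians off the axis. A picture is of the moment at which its call begins: read the wrist's pose just before it. camera_params takes no time and is no camera call; for the wrist camera it gives the pose at the moment of the call.
- workorder.close_job(): hands the job in; it is judged then, once.
The state is a dict: "clock": time; "joint_pos": joint angles; "qvel": joint speeds; "tau": joint torques, N m; "tool_pos": TCP position; "orientation": TCP orientation; "force": force on the tool from outside, world axes, zero at the start; "moment": the same for the moment, N m; "opening": finger opening in m; "gripper_force": force on a finger pad.
Only numpy, scipy, OpenCV 4.12 (cv2) and the standard library are available. Lean on these libraries where they do the work, as an engineer would, in place of code of your own. Each camera call takes 0.05 s, during which the arm holds its last target. There are 200 camera calls.

## Working session

There is one attempt and no reset: what is moved stays moved. The work goes in short steps, Python scripts to look and compute and a shell command to move; the robot and the scene stay as the last step left them, time stands still between calls to the robot, and variables do not carry over. Pictures are saved under pics/ and viewed, at most 11 in all, crops included, and the job is handed in when it is done.

```bash
mkdir -p pics
python3 - <<'E'
from plant import sensors, viewer
import cv2
print(sensors.get_obs())
for n in("scene","top"):
    p=viewer.camera_params(n);print(n,p)
    cv2.imwrite(f"pics/{n}0.png",viewer.snapshot(n)[:,:,::-1])
E
```

```text
{'clock': 0.0, 'joint_pos': array([ 8.68664003e+01,  2.05936759e+01,  6.32959907e-01, -2.02506008e-02,
       -7.01361649e+01, -1.65080638e+01]), 'qvel': array([ 0.00541489, -0.08257083,  0.01131339,  0.02367516,  0.01649845,
       -0.01850986]), 'tau': array([ 2.71109166e-03, -5.82714236e+01,  2.93059194e+01,  6.99727759e+00,
        6.92254049e-03, -1.33643566e-04]), 'tool_pos': array([0.22673882, 0.63524883, 0.22559081]), 'orientation': array([ 1.79901703e+02, -9.27956116e-03, -1.96485525e+01]), 'force': array([-0.76804292,  0.38693431,  0.61204439]), 'moment': array([ 0.00828507, -0.03950825,  0.00319444]), 'gripper_force': 0.0, 'opening': 0.08758572468571077}
scene {'fx': 615.4275778063347, 'fy': 615.4275778063347, 'cx': 327.243458523316, 'cy': 238.59025063160854, 'extrinsics': array([[-0.01211683,  0.99988886,  0.00868629, -0.00451907],
       [-0.73126986, -0.01478574,  0.68192798,  0.34704576],
       [ 0.68198062,  0.00191079,  0.73136774, -1.49003489],
       [ 0.        ,  0.        ,  0.        ,  1.        ]])}
top {'fx': 504.1037136282519, 'fy': 504.1037136282519, 'cx': 316.0396401699721, 'cy': 232.29695535524658, 'extrinsics': array([[-0.02477818, -0.9996868 ,  0.00351333,  0.01389855],
       [ 0.99423559, -0.02427604,  0.10443302, -0.55126396],
       [-0.10431502,  0.00608074,  0.99452572, -0.89296411],
       [ 0.        ,  0.        ,  0.        ,  1.        ]])}
```

View pics/scene0.png

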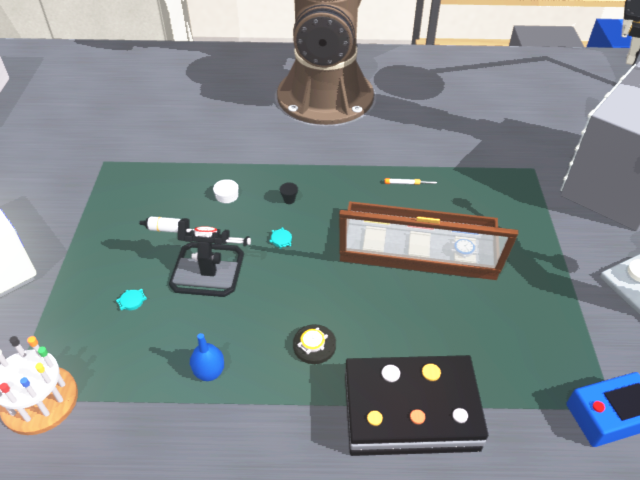

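View pics/top0.png

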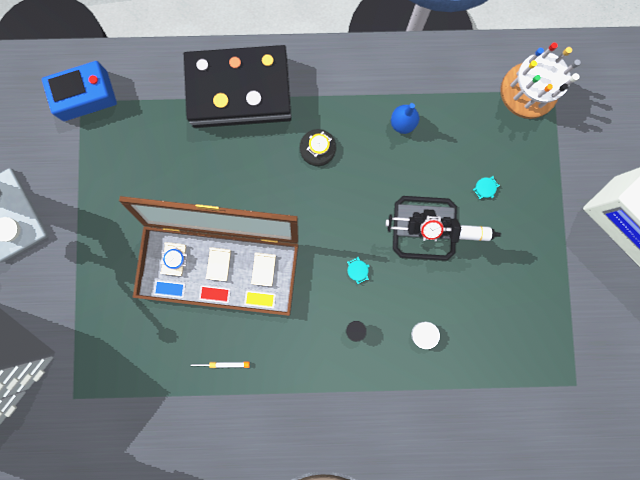

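The scene view faces the robot: the stand is at about (205,250) and the box at (425,240), with the lid upright. In the top view the labels are blue (169,289), red (214,294) and yellow (260,299), so red is the middle place. The red watch is on the stand at (432,229), with the mic on the right. I'll enlarge crops of both.

Run:
```python
import cv2,numpy as np
im=cv2.imread("pics/top0.png")
a=cv2.resize(im[190:320,115:305],None,fx=4,fy=4,interpolation=cv2.INTER_CUBIC) # 760x520
b=cv2.resize(im[185:270,380:510],None,fx=6,fy=6,interpolation=cv2.INTER_CUBIC) # 780x510
cv2.imwrite("pics/a.png",a);cv2.imwrite("pics/b.png",b)
```

```text
(no output)
```

View pics/a.png

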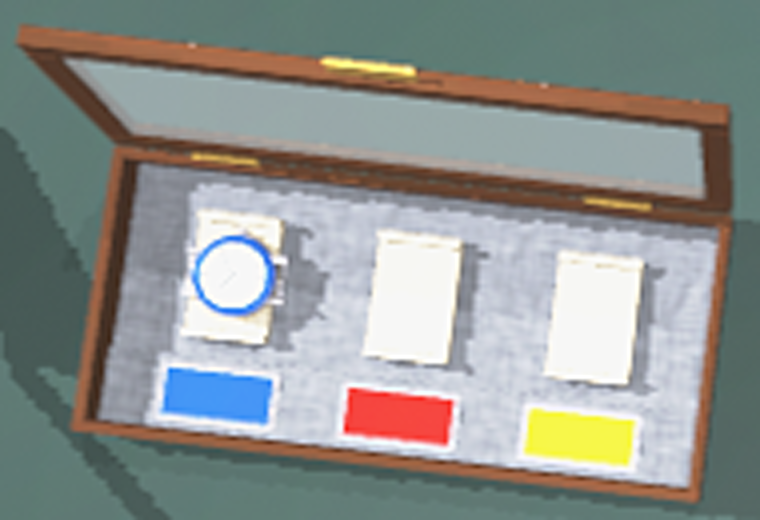

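View pics/b.png

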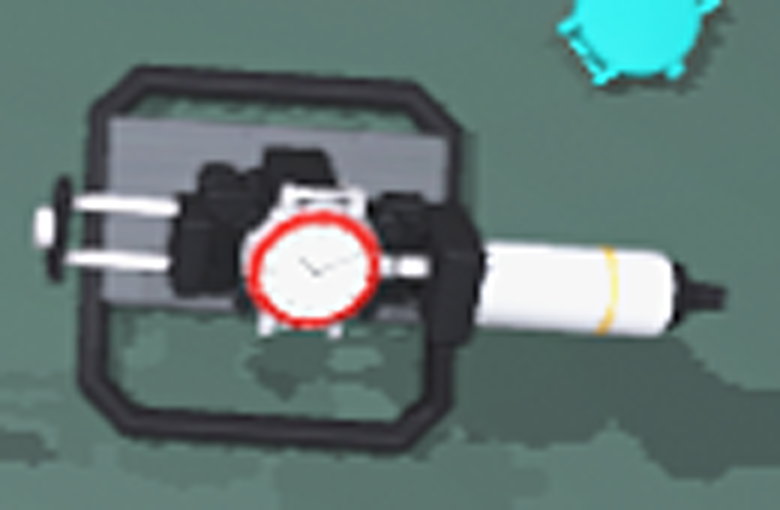

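Crop a (4x, offset 115,190) shows the labels at blue (217,396), red (398,416) and yellow (581,436), and the lid tongue at (368,68). Crop b (6x, offset 380,185) shows the red bezel centre at (314,268) and the stand's base bars. Next I'll convert these to world coordinates.

```bash
cat > h.py <<'E'
import numpy as np
from scipy.spatial.transform import Rotation as R
from plant import sensors, viewer
def ray(cam,u,v):
    p=viewer.camera_params(cam) if isinstance(cam,str) else cam
    E=p["extrinsics"]; d=np.array([(u-p["cx"])/p["fx"],-(v-p["cy"])/p["fy"],-1.])
    return -E[:3,:3].T@E[:3,3], E[:3,:3].T@d
def atz(cam,u,v,z):
    o,d=ray(cam,u,v); return o+d*(z-o[2])/d[2]
def proj(cam,P):
    p=viewer.camera_params(cam);c=p["extrinsics"][:3,:3]@P+p["extrinsics"][:3,3]
    return np.array([p["cx"]+p["fx"]*c[0]/-c[2],p["cy"]+p["fy"]*-c[1]/-c[2]])
def go(T,yaw_R):  # rows' shift (m) & rotvec (deg) from current measured pose to target TCP T, rotation R
    o=sensors.get_obs();R0=R.from_euler("xyz",o["orientation"],degrees=True)
    return (R0.inv().apply(np.array(T)-o["tool_pos"])).round(4),(R0.inv()*yaw_R).as_rotvec(degrees=True).round(2)
E
python3 - <<'E'
from h import *
np.set_printoptions(precision=4,suppress=True)
A=lambda u,v:(115+(u+.5)/4-.5,190+(v+.5)/4-.5)
B=lambda u,v:(380+(u+.5)/6-.5,185+(v+.5)/6-.5)
L=[atz("top",*A(*q),.012) for q in((217,396),(398,416),(581,436))]
print("labels",L,[np.linalg.norm(L[i]-L[i+1]) for i in(0,1)])
by=(L[0]-L[2]);yaw=np.arctan2(-by[0],by[1]);print("box yaw deg",np.degrees(yaw))
bx=np.array([np.cos(yaw),np.sin(yaw),0]);byv=np.array([-np.sin(yaw),np.cos(yaw),0])
lab=L[1];lc=np.mean(L,0)
print("cushion",lab+.055*bx,"box",lc+.043*bx)
box=(lc+.043*bx)*[1,1,0]
for q in((118,150),(728,218),(700,498),(75,430)): print("rim",[(atz("top",*A(*q),.030)-box)@v for v in(bx,byv)])
for th in np.arange(1.6,1.9,.05):
    # tongue mid tip: r=139, ~7 off
    P=box+bx*.065+[0,0,.0305]+.1345*(-np.cos(th)*bx+np.sin(th)*np.array([0,0,1]))+.0065*(np.sin(th)*bx+np.cos(th)*np.array([0,0,1]))
    print("th",th,(proj("top",P)-[114.6,189.6])*4, "scene",proj("scene",P))
w=atz("top",*B(314,268),.0944);print("bezel",w)
for z in(.004,.01):
    c=[atz("top",*B(*q),z) for q in((145,75),(415,90),(125,432),(400,445),(97,120),(90,380),(457,130),(440,400))]
    for i in(0,2,4,6): d=c[i+1]-c[i];print(z,"bar",np.degrees(np.arctan2(d[1],d[0])))
    m=[(c[i]+c[i+1])/2 for i in(0,2,4,6)];print("size",np.linalg.norm(m[0]-m[1]),np.linalg.norm(m[2]-m[3]),"ctr",np.mean(m,0))
d=atz("top",*B(665,293),.1)-atz("top",*B(485,285),.1);print("mic",np.degrees(np.arctan2(d[1],d[0])))
E
```

```text
labels [array([0.4557, 0.2733, 0.012 ]), array([0.4445, 0.1902, 0.012 ]), array([0.4333, 0.1064, 0.012 ])] [np.float64(0.08383530996647001), np.float64(0.08462784906780393)]
box yaw deg -7.639619634096531
cushion [0.499  0.1829 0.012 ] box [0.4871 0.1843 0.012 ]
rim [np.float64(0.06338827868834122), np.float64(0.1393436611674273)]
rim [np.float64(0.06269398545617832), np.float64(-0.14094353626881814)]
rim [np.float64(-0.06392884161124787), np.float64(-0.14261311895234083)]
rim [np.float64(-0.06428281626264323), np.float64(0.14032979059128065)]
th 1.6 [360.7157 118.6225] scene [429.8041 209.92  ]
th 1.6500000000000001 [363.3469 101.9573] scene [429.612  213.1306]
th 1.7000000000000002 [366.1365  85.583 ] scene [429.3919 216.4975]
th 1.7500000000000002 [369.073   69.5587] scene [429.1442 220.0113]
th 1.8000000000000003 [372.1444  53.9409] scene [428.8695 223.6616]
th 1.8500000000000003 [375.3384  38.7834] scene [428.5683 227.4371]
bezel [ 0.545  -0.1964  0.0944]
0.004 bar -94.6066219158727
0.004 bar -94.11680424951193
0.004 bar 176.1089173296648
0.004 bar 173.3630565724342
size 0.11262960967579155 0.11140698573984746 ctr [ 0.5579 -0.2046  0.004 ]
0.01 bar -94.60662191587272
0.01 bar -94.1168042495119
0.01 bar 176.1089173296648
0.01 bar 173.36305657243417
size 0.11191191667039783 0.11069708348015186 ctr [ 0.5573 -0.2032  0.01  ]
mic -93.95836389813313
```

The label spacing (84 mm) and rim sizes match the spec. The box yaw is -7.6°, the lid is at about 1.75 rad, and the stand yaw is about -4.4°. Before moving I'll cross-check the bezel in the scene camera and compute the hover pose.

```bash
cat >> h.py <<'E'
sy=np.radians(-4.4); t=np.radians(35)
Rs=R.from_euler("z",-4.4,degrees=True)
seat=np.array([.5516,-.1969,.085])
Zt=Rs.apply([np.sin(t),0,-np.cos(t)]); Yt=Rs.apply([-np.cos(t),0,-np.sin(t)]); Xt=np.cross(Yt,Zt)
Rg=R.from_matrix(np.c_[Xt,Yt,Zt])
E
python3 - <<'E'
from h import *
import cv2
im=cv2.imread("pics/scene0.png").astype(int);b,g,r=im[...,0],im[...,1],im[...,2]
m=(r>150)&(g<90)&(b<90);ys,xs=np.nonzero(m);k=(xs>180)&(xs<230)&(ys>215)&(ys<250)
print("scene red",xs[k].mean(),ys[k].mean(),xs[k].min(),xs[k].max(),ys[k].min(),ys[k].max())
print("pred",proj("scene",seat-Zt*.0115))
print(go([.46,.25,.26],R.from_euler("xyz",[180,0,-60],degrees=True)))
print(go(seat-Zt*.10,Rg),seat-Zt*.1)
E
```

```text
scene red 203.4 228.8 195 216 228 229
pred [206.06743856 229.33926025]
(array([ 0.3492,  0.2845, -0.0338]), array([ 8.000e-02, -4.000e-02,  4.035e+01]))
(array([0.5304, 0.6895, 0.0599]), array([29.9 , 22.73, 72.3 ])) [ 0.4944114  -0.19249958  0.1669152 ]
```

```bash
python3 -m pendant '[[1,[0.35,0.285,-0.034],[0,0,40]],[1,[0.35,0.285,-0.034],[0,0,40]],[1,[0.35,0.285,-0.034],[0,0,40]],[1,[0.35,0.285,-0.034],[0,0,40]],[1,[0.35,0.285,-0.034],[0,0,40]],[1,[0.35,0.285,-0.034],[0,0,40]],[1,[0.35,0.285,-0.034],[0,0,40]],[1,[0.35,0.285,-0.034],[0,0,40]],[1,[0.35,0.285,-0.034],[0,0,40]],[1,[0.35,0.285,-0.034],[0,0,40]]]'
python3 - <<'E'
from h import *
print(go(seat-Zt*.10,Rg))
E
```

```text
clock: 0.93
tool_pos: [0.4425, 0.2783, 0.258]
orientation: [180.0, 0.0, -59.6]
force: [0.6, 0.1, 0.2]
opening: 0.0878
gripper_force: 0.0
(array([0.4324, 0.1933, 0.091 ]), array([33.91, 10.62, 33.67]))
```

```bash
python3 -m pendant '[[1,[0.43,0.193,0.09],[34,10.6,33.7]],[1,[0.43,0.193,0.09],[34,10.6,33.7]],[1,[0.43,0.193,0.09],[34,10.6,33.7]],[1,[0.43,0.193,0.09],[34,10.6,33.7]],[1,[0.43,0.193,0.09],[34,10.6,33.7]],[1,[0.43,0.193,0.09],[34,10.6,33.7]],[1,[0.43,0.193,0.09],[34,10.6,33.7]],[1,[0.43,0.193,0.09],[34,10.6,33.7]],[1,[0.43,0.193,0.09],[34,10.6,33.7]],[1,[0.43,0.193,0.09],[34,10.6,33.7]]]'
python3 - <<'E'
from h import *
print(go(seat-Zt*.10,Rg))
E
```

```text
clock: 1.77
tool_pos: [0.5025, -0.1312, 0.2207]
orientation: [-145.2, 0.5, -94.2]
force: [1.0, 0.6, 0.2]
opening: 0.0878
gripper_force: 0.0
(array([0.0621, 0.0334, 0.0417]), array([ 0.16,  0.51, -0.08]))
```

```bash
python3 -m pendant '[[1,[0.03,0.016,0.02],[0,0,0]],[1,[0.03,0.016,0.02],[0,0,0]],[1,[0.03,0.016,0.02],[0,0,0]],[1,[0.03,0.016,0.02],[0,0,0]]]'
python3 - <<'E'
from h import *
import cv2
print(go(seat-Zt*.10,Rg))
print(viewer.camera_params("wrist"))
im=viewer.snapshot("wrist")[:,:,::-1];cv2.imwrite("pics/w1.png",im)
E
```

```text
clock: 2.1
tool_pos: [0.4984, -0.16, 0.1941]
orientation: [-145.7, 0.6, -94.1]
force: [-0.1, 0.6, 0.8]
opening: 0.0877
gripper_force: 0.0
(array([0.0329, 0.0165, 0.0213]), array([ 0.72,  0.64, -0.1 ]))
{'fx': 371.64829954431775, 'fy': 371.64829954431775, 'cx': 323.3109442647233, 'cy': 245.75398719198603, 'extrinsics': array([[-0.823448  ,  0.06558151, -0.56358891,  0.53072836],
       [ 0.10629481, -0.9578811 , -0.26676809, -0.18640299],
       [-0.55734622, -0.27957622,  0.7817943 , -0.09610895],
       [ 0.        ,  0.        ,  0.        ,  1.        ]])}
```

View pics/w1.png

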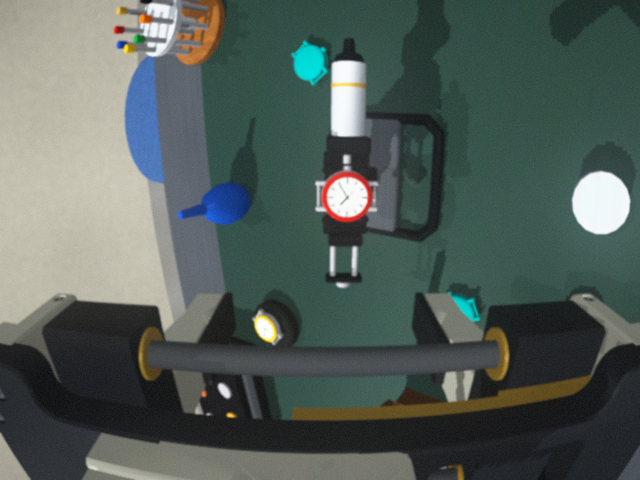

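The wrist view shows the bezel centre at (347,196), the lug ends at about (318,195) uphill and (376,196) downhill, the crown upward at (347,163), and the mic axis at (348,50–130). I'll check this against the estimate.

Run:
```python
from h import *
np.set_printoptions(precision=4,suppress=True)
p=viewer.camera_params("wrist");E=p["extrinsics"];o=-E[:3,:3].T@E[:3,3]
def wr(u,v):
    x,y=u-p["cx"],v-p["cy"];r=np.hypot(x,y);a=r/p["fx"]
    return E[:3,:3].T@np.array([np.sin(a)*x/r,-np.sin(a)*y/r,-np.cos(a)])
n=-Zt
def pl(u,v,h): # plane h above bed
    d=wr(u,v);return o+d*((seat+n*h-o)@n)/(d@n)
b=pl(347,196,.0115);print("bezel",b,"pred",seat+n*.0115)
e=b-(seat+n*.0115);print("err tool axes",Rg.inv().apply(e))
for u,v in((318,195),(376,196)): print("lug tool axes",Rg.inv().apply(pl(u,v,.008)-seat))
print("edge",[Rg.inv().apply(pl(u,v,.0115)-seat) for u,v in((323,196),(371,196),(347,172),(347,221))])
```

```text
bezel [ 0.5441 -0.1976  0.0938] pred [ 0.545  -0.1964  0.0944]
err tool axes [ 0.0012  0.001  -0.    ]
lug tool axes [ 0.0013 -0.0202 -0.008 ]
lug tool axes [ 0.0007  0.0231 -0.008 ]
edge [array([ 0.0012, -0.0166, -0.0115]), array([ 0.0013,  0.0188, -0.0115]), array([ 0.019 ,  0.0008, -0.0115]), array([-0.0178,  0.0013, -0.0115])]
```

The two cameras agree to about 1 mm. I'll shift the seat by half the difference and go in along the bed normal.

```bash
sed -i 's/^Rg=.*/&\nseat=seat+Rg.apply([.0008,.0007,0])/' h.py; python3 -m pendant '[[0.6,[0.034,0.017,0.021],[0.7,0.6,0]],[0.6,[0.034,0.017,0.021],[0.7,0.6,0]],[0.6,[0.034,0.017,0.041],[0.7,0.6,0]],[0.6,[0.034,0.017,0.061],[0.7,0.6,0]],[0.6,[0.034,0.017,0.071],[0.7,0.6,0]],[0.6,[0.034,0.017,0.071],[0.7,0.6,0]],[0.6,[0.034,0.017,0.071],[0.7,0.6,0]],[0.6,[0.034,0.017,0.071],[0.7,0.6,0]]]'
python3 - <<'E'
from h import *
print(go(seat+Zt*.005,Rg),sensors.get_obs()["opening"])
E
```

```text
clock: 2.82
tool_pos: [0.5093, -0.1947, 0.1467]
orientation: [-146.5, 0.8, -93.9]
force: [0.7, -0.5, 0.1]
opening: 0.07
gripper_force: 0.0
(array([ 0.0011, -0.0007,  0.0798]), array([1.51, 0.95, 0.  ])) 0.07000480830834527
```

```bash
python3 -m pendant '[[0.6,[0,0,0.03],[1.5,1,0]],[0.6,[0,0,0.03],[1.5,1,0]],[0.6,[0,0,0.03],[1.5,1,0]],[0.6,[0,0,0.03],[1.5,1,0]]]'
python3 - <<'E'
from h import *
print(go(seat+Zt*.005,Rg),sensors.get_obs()["joint_pos"])
E
```

```text
clock: 3.15
tool_pos: [0.5104, -0.1964, 0.1444]
orientation: [-146.9, 0.7, -94.0]
force: [-0.4, -0.4, -0.3]
opening: 0.0706
gripper_force: 0.0
(array([-0.0009, -0.0015,  0.0773]), array([ 1.93,  0.74, -0.06])) [ -2.89144889  -1.45182367 -58.22052845  27.65552112  -0.16945997
 -28.96898834]
```

Joints 3 and 5 are at their limits in this hover pose (j3 -58.2, j5 -0.17), so I'll back off to tool-down. I'll log joints and poses on the way to fit a small arm model and find a reachable approach.

```bash
cat > log.py <<'E'
import json
from plant import sensors
o=sensors.get_obs()
open("log.txt","a").write(json.dumps([list(map(float,o[k])) for k in("joint_pos","tool_pos","orientation")])+"\n")
print([round(float(x),2) for x in o["joint_pos"]])
E
python3 log.py
python3 -m pendant '[[0.6,[0,-0.03,-0.015],[-7,0,0]],[0.6,[0,-0.066,-0.03],[-14,0,0]],[0.6,[0,-0.066,-0.03],[-20,0,0]],[0.6,[0,-0.066,-0.03],[-20,0,0]],[0.6,[0,-0.066,-0.03],[-20,0,0]]]'; python3 log.py
python3 -m pendant '[[0.6,[0,0,0],[-7,0,0]],[0.6,[0,0,0],[-14,0,0]],[0.6,[0,0,0],[-14,0,0]],[0.6,[0,0,0],[-14,0,0]]]'; python3 log.py
```

```text
[-2.89, -1.45, -58.22, 27.66, -0.17, -28.97]
clock: 3.57
tool_pos: [0.5524, -0.1984, 0.2093]
orientation: [-166.9, 0.7, -93.8]
force: [1.1, -0.4, -0.5]
opening: 0.0698
gripper_force: 0.0
[-0.7, 5.79, -22.51, -0.02, -48.56, -3.21]
clock: 3.9
tool_pos: [0.5503, -0.1997, 0.2031]
orientation: [178.9, 0.7, -94.0]
force: [-0.2, -1.1, 0.1]
opening: 0.0703
gripper_force: 0.0
[-1.32, 13.9, -11.56, -0.79, -65.63, -2.4]
```

```bash
cat > fk.py <<'E'
from h import *
from scipy.optimize import least_squares
import json
def fk(q,p,s4=1,s6=1):
    a1,d1,L2,a3,L3,s,d6=p
    ro=lambda ax,a:R.from_euler(ax,a,degrees=True)
    T=ro("z",q[0]); P=T.apply([a1,s,d1])
    T=T*ro("y",q[1]); P=P+T.apply([0,0,L2])
    T=T*ro("y",-q[2]); P=P+T.apply([L3,0,a3])
    T=T*ro("x",s4*q[3])*ro("y",-q[4]); P=P+T.apply([d6,0,0])
    T=T*ro("x",s6*q[5])
    return P,T
data=[([86.866,20.546,.682,0,-70.136,-16.507],[.227,.636,.227],[180,0,-19.65])]+[tuple(json.loads(l)) for l in open("log.txt")]
E
python3 - <<'E'
from fk import *
np.set_printoptions(precision=4,suppress=True)
for s4 in(1,-1):
  for s6 in(1,-1):
    Ts=[(fk(q,np.zeros(7),s4,s6)[1].inv()*R.from_euler("xyz",o,degrees=True)).as_euler("xyz",degrees=True) for q,x,o in data]
    f=lambda p:np.concatenate([(fk(q,p,s4,s6)[0]-x)*1000 for q,x,o in data]+[.01*1000*(p-[0,.3,.4,0,.4,-.19,.25])*.1])
    r=least_squares(f,[0,.3,.4,0,.4,-.19,.25]);print(s4,s6,r.x,np.round(r.fun[:12],1));print(np.array(Ts))
E
```

```text
1 1 [ 0.081   0.0727  0.6697  0.0517  0.3305 -0.1841  0.4202] [ -8.   -2.5 -11.   -2.4 -13.   -2.4   5.    7.4   9.3  -0.2  -2.2   4.2]
[[-90.      33.023  -90.    ]
 [-90.0036   2.6271 -90.1574]
 [-89.9982   6.4489 -89.9673]
 [-89.9318   5.4392 -88.564 ]]
1 -1 [ 0.081   0.0727  0.6697  0.0517  0.3305 -0.1841  0.4202] [ -8.   -2.5 -11.   -2.4 -13.   -2.4   5.    7.4   9.3  -0.2  -2.2   4.2]
[[-90.       0.009  -90.    ]
 [-89.7692 -55.3105 -90.2763]
 [-90.0018   0.0287 -89.9675]
 [-90.0517   0.6489 -88.5704]]
-1 1 [ 0.0863  0.0682  0.6638  0.0529  0.3263 -0.1864  0.4127] [ -5.6  -3.  -11.1  -2.7 -16.5  -2.4   4.7   5.3   9.2   0.6   5.8   4.3]
[[-90.      33.023  -90.    ]
 [-90.      57.938  -90.    ]
 [-90.       6.4202 -90.    ]
 [-90.       4.7918 -90.    ]]
-1 -1 [ 0.0863  0.0682  0.6638  0.0529  0.3263 -0.1864  0.4127] [ -5.6  -3.  -11.1  -2.7 -16.5  -2.4   4.7   5.3   9.2   0.6   5.8   4.3]
[[-90.      0.009 -90.   ]
 [-90.      0.    -90.   ]
 [-90.      0.    -90.   ]
 [-90.      0.    -90.   ]]
```

```bash
cat > fk2.py <<'E'
from fk import *
def fk(q,p):
    a1,d1,L2,a3,L3,s,d6,e,sw=p
    ro=lambda ax,a:R.from_euler(ax,a,degrees=True)
    T=ro("z",q[0]); P=T.apply([a1,s,d1])
    T=T*ro("y",q[1]); P=P+T.apply([0,0,L2])
    T=T*ro("y",-q[2]); P=P+T.apply([L3,0,a3])
    T=T*ro("x",-q[3]); P=P+T.apply([0,sw,0])
    T=T*ro("y",-q[4]); P=P+T.apply([d6,0,e])
    return P,T*ro("x",-q[5])*R.from_euler("xyz",[-90,0,-90],degrees=True)
p0=np.array([0.,.3,.4,0,.4,-.1,.3,0,-.09])
f=lambda p:np.concatenate([(fk(q,p)[0]-x)*1000 for q,x,o in data]+[(p-p0)])
fit=lambda:least_squares(f,p0,x_scale=.1)
E
python3 - <<'E'
from fk2 import *
np.set_printoptions(precision=4,suppress=True)
r=fit();print(r.x,np.round(r.fun,1))
E
```

```text
[-0.0018  0.2019  0.6021 -0.0013  0.4668  0.003   0.3789 -0.0006 -0.1948] [-0.   0.  -0.1 -0.   0.  -0.   0.  -0.  -0.1 -0.  -0.   0.1 -0.  -0.1
  0.2 -0.   0.1  0.1  0.1 -0.  -0.1]
```

That fits to 0.2 mm: an offset wrist with 195 mm lateral. Now I'll search for reachable grasp approaches. The tool may lean about the slope axis, since the pads stay flush on the lug faces.

```bash
cat > ik.py <<'E'
from fk2 import *
lo=np.array([-176.03,-82.01,-58.28,-173.87,-174.79,-173.66]);hi=np.array([176.03,121.73,71.71,95.51,-.11,173.66])
px=fit().x
def ik(P,Rt,q0):
    def g(q):
        x,T=fk(q,px);return np.r_[(x-P)*100,(T.inv()*Rt).as_rotvec()*10]
    return least_squares(g,np.clip(q0,lo+1,hi-1),bounds=(lo,hi),x_scale=50)
E
cat > s.py <<'E'
from ik import *
np.set_printoptions(precision=1,suppress=True)
rng=np.random.default_rng(0)
for al in(-45,-30,-15,0,15,30,45):
  for k in(0,180):
    Rt=Rg*R.from_euler("y",al,degrees=True)*R.from_euler("z",k,degrees=True)
    z=Rt.apply([0,0,1]);sol=[]
    for _ in range(10):
        q0=rng.uniform(lo,hi);q0[0]=rng.uniform(-90,60)
        r=ik(seat+.005*z,Rt,q0)
        if r.cost<1e-5 and not any(np.abs(r.x-s).max()<2 for s in sol):
            sol.append(r.x);m=np.minimum(r.x-lo,hi-r.x).min()
            if m>1:
                rs=[ik(seat-h*z,Rt,r.x) for h in(.03,.07)]
                print(al,k,r.x,"m",round(m,1),[round(np.minimum(t.x-lo,hi-t.x).min(),1) if t.cost<1e-5 else "x" for t in rs])
E
time timeout 500 python3 s.py
```

```text
-45 0 [-40.   31.3  -6.2 -57.9 -73.3  79.1] m 52.1 [np.float64(53.2), np.float64(54.9)]
-45 180 [ -40.    31.3   -6.2  -57.9  -73.3 -100.9] m 52.1 [np.float64(53.2), np.float64(54.9)]
-30 0 [-34.5  22.  -14.9 -56.  -55.3  74.3] m 43.4 [np.float64(43.8), np.float64(44.5)]
-30 180 [ -34.5   22.   -14.9  -56.   -55.3 -105.7] m 43.4 [np.float64(43.8), np.float64(44.5)]
-15 0 [-23.4  14.  -23.8 -50.1 -33.6  62. ] m 33.5 [np.float64(33.8), np.float64(33.4)]
-15 180 [ -23.4   14.   -23.8  -50.1  -33.6 -118. ] m 33.5 [np.float64(33.8), np.float64(33.4)]
real	0m2.839s
user	0m3.392s
sys	0m0.036s
```

A lean of -15° (body toward the mic side) leaves a 33° margin. I'll check the matching place pose, which has crown to the labels and body leaning away from the lid, plus the lid-closing poses, following the path continuously.

```bash
cat >> ik.py <<'E'
byaw=-7.64
bx=np.array([np.cos(np.radians(byaw)),np.sin(np.radians(byaw)),0]);up=np.array([0,0,1.])
cush=np.array([.499,.1829,.013]);hinge=np.array([.4871,.1843,0])+.065*bx+.0305*up
def Rgl(a): return Rg*R.from_euler("y",a,degrees=True)
def Rpl(a): return R.from_euler("xyz",[180,0,byaw-180],degrees=True)*R.from_euler("y",a,degrees=True)
def marg(r): return round(np.minimum(r.x-lo,hi-r.x).min(),1) if r.cost<1e-5 else "x"
E
cat > s2.py <<'E'
from ik import *
np.set_printoptions(precision=1,suppress=True)
for al in(-15,-20):
    q=np.array([-23.4,14,-23.8,-50.1,-33.6,62])
    A,B=Rgl(al),Rpl(al)
    print("watch check: flat tilt", np.degrees(np.arccos(-(B*R.from_euler("y",-al,degrees=True)).apply([0,0,1])[2])))
    zA=A.apply([0,0,1]);zB=B.apply([0,0,1])
    P=[seat+.005*zA,seat-.07*zA, np.array([.54,-.2,.24]),np.array([.47,-.02,.25]),np.array([.47,.15,.2]),cush-.08*zB,cush+.005*zB]
    W=[A,A,A,None,B,B,B]
    rv=(B*A.inv()).as_rotvec();print("rot",np.degrees(rv))
    W[3]=R.from_rotvec(.5*rv)*A
    for p,w in zip(P,W):
        r=ik(p,w,q);q=r.x;print(al,p,q,marg(r))
q0=q
D=R.from_euler("xyz",[180,0,byaw-180],degrees=True)
for k in (0,180):
  q=q0.copy();q[5]+=k
  for th in(1.75,1.2,.8,.4,0):
    p=hinge+.118*(-np.cos(th)*bx+np.sin(th)*up)+.009*(np.sin(th)*bx+np.cos(th)*up)+.0095*bx
    r=ik(p,D*R.from_euler("z",k,degrees=True),q);q=r.x;print("lid",th,p.round(3),q,marg(r))
E
python3 s2.py
```

```text
watch check: flat tilt 0.0
rot [ 30.4  24.6 -90. ]
-15 [ 0.6 -0.2  0.1] [-23.4  14.  -23.8 -50.1 -33.6  62. ] 33.5
-15 [ 0.5 -0.2  0.1] [-25.9   6.5 -24.9 -44.2 -39.5  56.4] 33.4
-15 [ 0.5 -0.2  0.2] [-19.4   0.  -20.1 -34.  -44.7  39. ] 38.2
-15 [ 0.5 -0.   0.2] [ 31.8 -19.4 -52.5  25.2 -34.4 -99.8] 5.7
-15 [0.5 0.1 0.2] [  50.3   -3.9  -41.2   17.7  -46.  -159.6] 14.1
-15 [0.5 0.2 0.1] [  50.6    6.6  -50.8   28.4  -27.5 -173. ] 0.6
-15 [0.5 0.2 0. ] [  44.1   16.8  -52.4   34.1  -15.9 -173.7] x
watch check: flat tilt 0.0
rot [ 30.4  24.6 -90. ]
-20 [ 0.6 -0.2  0.1] [-28.   16.5 -20.7 -53.  -41.5  67.6] 37.6
-20 [ 0.5 -0.2  0.1] [-31.6  10.  -20.9 -48.  -47.8  63.4] 37.4
-20 [ 0.5 -0.2  0.2] [-25.1   2.9 -16.  -40.2 -52.3  47. ] 42.3
-20 [ 0.5 -0.   0.2] [ 29.6 -21.5 -55.7  26.  -27.8 -98.8] 2.6
-20 [0.5 0.1 0.2] [  52.9   -6.2  -47.6   26.7  -41.6 -169.5] 4.1
-20 [0.5 0.2 0.1] [  50.8    5.8  -52.6   30.2  -25.8 -173.7] x
-20 [0.5 0.2 0. ] [  43.6   16.6  -52.9   35.2  -15.2 -173.7] x
lid 1.75 [0.6 0.2 0.1] [  34.3   18.5  -13.5   -0.   -57.9 -131.9] 41.7
lid 1.2 [0.5 0.2 0.1] [  38.9   13.5  -20.9   -0.   -55.6 -136.6] 37.1
lid 0.8 [0.5 0.2 0.1] [  42.5   11.6  -26.9    0.   -51.5 -140.1] 31.4
lid 0.4 [0.5 0.2 0.1] [  45.3   12.   -32.4    0.   -45.6 -142.9] 25.9
lid 0 [0.4 0.2 0. ] [  46.6   14.9  -36.4    0.   -38.7 -144.2] 21.9
lid 1.75 [0.6 0.2 0.1] [ 34.3  18.5 -13.5   0.  -57.9  48.1] 44.8
lid 1.2 [0.5 0.2 0.1] [ 38.9  13.5 -20.9   0.  -55.6  43.4] 37.4
lid 0.8 [0.5 0.2 0.1] [ 42.5  11.6 -26.9  -0.  -51.5  39.9] 31.4
lid 0.4 [0.5 0.2 0.1] [ 45.3  12.  -32.4  -0.  -45.6  37.1] 25.9
lid 0 [0.4 0.2 0. ] [ 46.6  14.9 -36.4   0.  -38.7  35.8] 21.9
```

```bash
sed -i 's/for al in(-15,-20):/for al in(-12,-10,-8,-6):/; /^q0=q/,$d' s2.py; python3 s2.py | grep -v -e watch -e rot
```

```text
-12 [ 0.6 -0.2  0.1] [-20.   12.7 -26.  -47.4 -28.5  57.4] 28.4
-12 [ 0.5 -0.2  0.1] [-21.6   4.6 -27.7 -40.7 -34.   50.6] 30.6
-12 [ 0.5 -0.2  0.2] [-15.4  -1.6 -23.  -29.1 -39.8  32.7] 35.3
-12 [ 0.5 -0.   0.2] [  32.9  -18.   -50.6   24.6  -38.2 -100.1] 7.7
-12 [0.5 0.1 0.2] [  48.4   -2.3  -37.4   13.2  -48.9 -154.3] 19.4
-12 [0.5 0.2 0.1] [  49.5    8.   -45.3   19.5  -31.6 -163.4] 10.3
-12 [0.5 0.2 0. ] [  44.3   17.   -52.1   33.4  -16.4 -173.7] x
-10 [ 0.6 -0.2  0.1] [-17.4  12.  -27.6 -45.  -24.8  53.4] 24.7
-10 [ 0.5 -0.2  0.1] [-18.3   3.4 -29.9 -37.5 -30.   45.5] 28.4
-10 [ 0.5 -0.2  0.2] [-12.6  -2.7 -25.3 -25.1 -36.5  27.5] 32.9
-10 [ 0.5 -0.   0.2] [  33.5  -16.9  -49.3   24.2  -40.6 -100.2] 9.0
-10 [0.5 0.1 0.2] [  47.1   -1.2  -35.    10.5  -50.9 -151. ] 22.6
-10 [0.5 0.2 0.1] [  48.4    9.   -41.9   14.8  -34.4 -157.9] 15.8
-10 [0.5 0.2 0. ] [  45.3   17.6  -48.5   24.6  -19.5 -165.9] 7.8
-8 [ 0.6 -0.2  0.1] [-14.5  11.3 -29.5 -41.8 -20.8  48.4] 20.7
-8 [ 0.5 -0.2  0.1] [-14.5   2.2 -32.6 -33.1 -25.6  39. ] 25.5
-8 [ 0.5 -0.2  0.2] [ -9.5  -3.7 -28.  -20.3 -33.   21
[... 207 characters left out ...]
.6
-8 [0.5 0.2 0. ] [  45.3   18.4  -44.2   16.2  -23.4 -157.6] 14.1
-6 [ 0.6 -0.2  0.1] [-11.1  10.7 -32.  -37.3 -16.3  41.8] 16.2
-6 [ 0.5 -0.2  0.1] [-10.1   1.1 -36.  -27.1 -20.6  30.3] 20.5
-6 [ 0.5 -0.2  0.2] [ -6.4  -4.6 -31.1 -14.7 -29.6  14.5] 27.2
-6 [ 0.5 -0.   0.2] [  34.4  -14.7  -46.7   23.2  -45.2 -100.3] 11.6
-6 [0.5 0.1 0.2] [  44.5    1.   -30.3    5.8  -55.1 -145.3] 27.9
-6 [0.5 0.2 0.1] [  45.6   11.1  -35.6    7.5  -39.9 -148.9] 22.7
-6 [0.5 0.2 0. ] [  44.5   19.1  -40.6   10.5  -27.  -151.4] 17.7s2.py:6: RuntimeWarning: invalid value encountered in arccos
  print("watch check: flat tilt", np.degrees(np.arccos(-(B*R.from_euler("y",-al,degrees=True)).apply([0,0,1])[2])))
```

A lean of -8° has a good margin throughout. I'll go to the waypoint above the stand with that orientation.

```bash
cat >> h.py <<'E'
Rgl8=Rg*R.from_euler("y",-8,degrees=True); z8=Rgl8.apply([0,0,1])
E
python3 - <<'E'
from h import *
print(go([.54,-.2,.24],Rgl8),go(seat-.06*z8,Rgl8))
E
```

```text
(array([ 0.0006,  0.011 , -0.0367]), array([36.07, -6.98, -2.38])) (array([0.0068, 0.0323, 0.0705]), array([36.07, -6.98, -2.38]))
```

```bash
python3 -m pendant '[[0.6,[0,0.01,-0.037],[3,-7,-2.4]],[0.6,[0,0.01,-0.037],[10,-7,-2.4]],[0.6,[0,0.01,-0.037],[17,-7,-2.4]],[0.6,[0,0.01,-0.037],[24,-7,-2.4]],[0.6,[0,0.01,-0.037],[30,-7,-2.4]],[0.6,[0,0.01,-0.037],[36,-7,-2.4]],[0.6,[0,0.01,-0.037],[36,-7,-2.4]],[0.6,[0,0.01,-0.037],[36,-7,-2.4]]]'; python3 log.py
python3 - <<'E'
from h import *
print(go(seat-.06*z8,Rgl8))
E
```

```text
clock: 4.57
tool_pos: [0.5377, -0.1998, 0.2434]
orientation: [-144.5, 6.5, -89.8]
force: [0.2, -0.4, 0.8]
opening: 0.0702
gripper_force: 0.0
[-9.46, -4.15, -28.22, -20.23, -33.02, 21.35]
(array([0.016 , 0.0807, 0.0763]), array([-0.23, -0.03,  0.  ]))
```

```bash
python3 -m pendant '[[0.6,[0.016,0.081,0.076],[-0.2,0,0]],[0.6,[0.016,0.081,0.076],[-0.2,0,0]],[0.6,[0.016,0.081,0.076],[-0.2,0,0]],[0.6,[0.016,0.081,0.076],[-0.2,0,0]],[0.6,[0.016,0.081,0.076],[-0.2,0,0]],[0.6,[0.016,0.081,0.076],[-0.2,0,0]]]'; python3 log.py
python3 - <<'E'
from h import *
import cv2
print(go(seat+.005*z8,Rgl8))
p=viewer.camera_params("wrist");print({k:np.array(v).tolist() for k,v in p.items()})
cv2.imwrite("pics/w2.png",viewer.snapshot("wrist")[:,:,::-1])
E
```

```text
clock: 5.07
tool_pos: [0.5194, -0.204, 0.1346]
orientation: [-144.7, 6.5, -89.7]
force: [0.0, -0.1, 0.5]
opening: 0.0701
gripper_force: 0.0
[-14.13, 3.55, -32.21, -34.01, -24.6, 39.84]
(array([-0.0005,  0.0033,  0.0644]), array([ 0.01, -0.02,  0.12]))
{'fx': 371.64829954431775, 'fy': 371.64829954431775, 'cx': 323.3109442647233, 'cy': 245.75398719198603, 'extrinsics': [[-0.8165347717576127, 0.061228403111188906, -0.5740401111100127, 0.5143068414250467], [0.18400478192255842, -0.9148943732060835, -0.35931953204004663, -0.2656831120594678], [-0.5471866288026177, -0.3990230175419709, 0.7357767492462132, -0.07366143334405456], [0.0, 0.0, 0.0, 1.0]]}
```

View pics/w2.png

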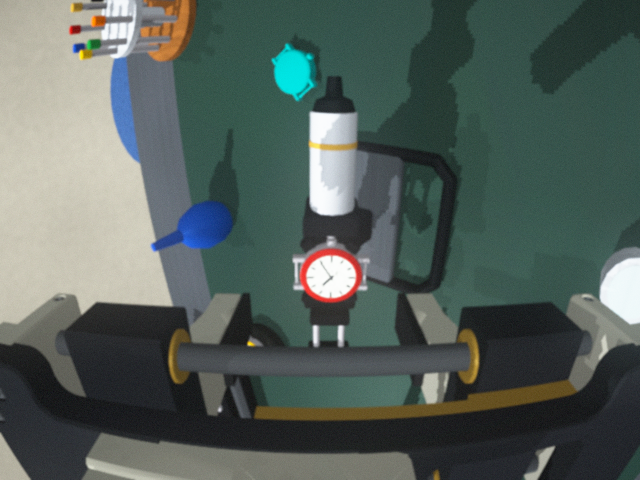

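The watch bezel centre is at (331,275), with lug ends at (296,273) and (366,275). The finger tips straddle it, with inner faces near x=250 and 400. One check, then I descend.

Run:
```python
from h import *
np.set_printoptions(precision=4,suppress=True)
p=viewer.camera_params("wrist");E=p["extrinsics"];o=-E[:3,:3].T@E[:3,3];n=-Zt
def pl(u,v,h):
    x,y=u-p["cx"],v-p["cy"];r=np.hypot(x,y);a=r/p["fx"]
    d=E[:3,:3].T@np.array([np.sin(a)*x/r,-np.sin(a)*y/r,-np.cos(a)])
    return Rg.inv().apply(o+d*((seat+n*h-o)@n)/(d@n)-seat)
for q in((331,275,.0115),(301,275,.0115),(362,275,.0115),(296,273,.008),(366,275,.008)):print(pl(*q))
```

```text
[ 0.0011  0.0005 -0.0115]
[ 0.001  -0.0176 -0.0115]
[ 0.001   0.0192 -0.0115]
[ 0.0003 -0.0209 -0.008 ]
[-0.001   0.0221 -0.008 ]
```

```bash
python3 -m pendant '[[0.6,[0,0.004,0.02],[0,0,0]],[0.6,[0,0.004,0.04],[0,0,0]],[0.6,[0,0.004,0.05],[0,0,0]],[0.6,[0,0.004,0.057],[0,0,0]],[0.6,[0,0.004,0.064],[0,0,0]],[0.6,[0,0.004,0.064],[0,0,0]],[0.6,[0,0.004,0.064],[0,0,0]]]'; python3 log.py
python3 - <<'E'
from h import *
print(go(seat+.005*z8,Rgl8))
E
```

```text
clock: 5.7
tool_pos: [0.5516, -0.1968, 0.0788]
orientation: [-144.8, 6.5, -89.7]
force: [-1.0, -0.9, -0.1]
opening: 0.07
gripper_force: 0.0
[-14.59, 11.36, -29.86, -42.49, -20.6, 49.29]
(array([ 0.0001, -0.0029, -0.0002]), array([0.08, 0.03, 0.07]))
```

```bash
python3 -m pendant '[[0.6,[0,-0.003,0],[0,0,0]],[0.6,[0,-0.003,0],[0,0,0]],[0.2,[0,-0.003,0],[0,0,0]],[0.1,[0,-0.003,0],[0,0,0]],[0.05,[0,-0.003,0],[0,0,0]],[-0.1,[0,-0.003,0],[0,0,0]],[-0.1,[0,-0.003,0],[0,0,0]],[-0.1,[0,-0.003,0],[0,0,0]],[-0.1,[0,-0.003,0],[0,0,0]]]'
python3 - <<'E'
from h import *
print(go(seat+.005*z8,Rgl8))
E
```

```text
clock: 6.45
tool_pos: [0.5537, -0.197, 0.0801]
orientation: [-144.8, 6.5, -89.7]
force: [-1.3, -0.3, 1.6]
opening: 0.0433
gripper_force: 30.0
(array([ 0.0002, -0.0004, -0.0003]), array([0.1 , 0.03, 0.06]))
```

```bash
python3 -m pendant '[[-0.2,[0,0,-0.003],[0,0,0]],[-0.2,[0,0,-0.008],[0,0,0]],[-0.2,[0,0,-0.015],[0,0,0]],[-0.2,[0,0,-0.025],[0,0,0]],[-0.2,[0,0,-0.035],[0,0,0]],[-0.2,[0,0,-0.045],[0,0,0]],[-0.2,[0,0,-0.055],[0,0,0]],[-0.2,[0,0,-0.07],[0,0,0]],[-0.2,[0,0,-0.07],[0,0,0]],[-0.2,[0,0,-0.07],[0,0,0]]]'; python3 log.py
python3 - <<'E'
from h import *
import cv2
cv2.imwrite("pics/w3.png",viewer.snapshot("wrist")[:,:,::-1])
E
```

```text
clock: 7.28
tool_pos: [0.5135, -0.2038, 0.1384]
orientation: [-144.7, 6.5, -89.7]
force: [0.9, 0.3, -0.1]
opening: 0.0423
gripper_force: 34.5
[-14.28, 2.7, -32.61, -33.72, -25.0, 39.57]
```

View pics/w3.png

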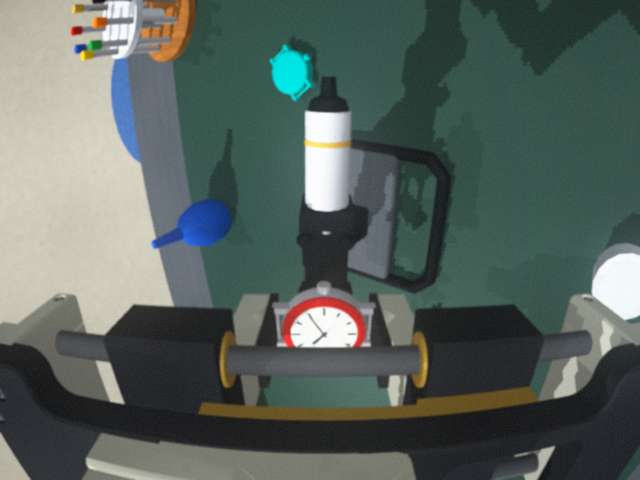

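The watch is firmly held by its lugs, centred between the fingers at about (324,327). The stand is empty. Next I transfer to the box.

```bash
cat > go1.py <<'E'
from ik import *
A,B=Rgl(-8),Rpl(-8);rv=(B*A.inv()).as_rotvec();M=R.from_rotvec(.5*rv)*A
zB=B.apply([0,0,1])
E
python3 - <<'E'
from go1 import *
print(go([.47,-.02,.26],M));print(go([.44,.15,.22],B))
E
```

```text
(array([-0.1966, -0.0233, -0.1069]), array([-7.01, 14.2 , 46.53]))
(array([-0.3611,  0.0346, -0.0755]), array([-14.04,  28.39,  92.98]))
```

```bash
python3 -m pendant '[[-0.2,[0,-0.02,-0.03],[0,0,0]],[-0.2,[-0.03,-0.02,-0.06],[-1,2,6]],[-0.2,[-0.06,-0.02,-0.09],[-2,4,13]],[-0.2,[-0.09,-0.02,-0.105],[-3,6,19]],[-0.2,[-0.12,-0.02,-0.107],[-4,8,26]],[-0.2,[-0.15,-0.022,-0.107],[-5,10,32]],[-0.2,[-0.17,-0.023,-0.107],[-6,12,39]],[-0.2,[-0.19,-0.023,-0.107],[-7,14,46]],[-0.2,[-0.197,-0.023,-0.107],[-7,14.2,46.5]],[-0.2,[-0.197,-0.023,-0.107],[-7,14.2,46.5]]]'; python3 log.py
python3 - <<'E'
from go1 import *
print(go([.47,-.02,.26],M));print(go([.44,.15,.22],B))
E
```

```text
clock: 8.17
tool_pos: [0.4742, -0.0865, 0.234]
orientation: [-154.9, 12.5, -115.0]
force: [0.7, 0.1, -0.7]
opening: 0.0426
gripper_force: 34.5
[19.95, -16.23, -50.05, 18.18, -31.06, -61.26]
(array([-0.0627,  0.0235, -0.0251]), array([-1.39,  5.92, 22.24]))
(array([-0.1921,  0.1426, -0.004 ]), array([-8.84, 19.31, 68.87]))
```

```bash
python3 -m pendant '[[-0.2,[-0.03,0.012,-0.012],[-0.7,3,10]],[-0.2,[-0.06,0.023,-0.025],[-1.4,6,20]],[-0.2,[-0.06,0.023,-0.025],[-1.4,6,22]],[-0.2,[-0.09,0.05,-0.02],[-3,8,30]],[-0.2,[-0.11,0.07,-0.02],[-4,11,38]],[-0.2,[-0.13,0.09,-0.02],[-5,13,45]],[-0.2,[-0.15,0.11,-0.01],[-6,15,52]],[-0.2,[-0.17,0.125,-0.01],[-8,17,60]],[-0.2,[-0.192,0.142,-0.004],[-8.8,19.3,68.8]],[-0.2,[-0.192,0.142,-0.004],[-8.8,19.3,68.8]]]'; python3 log.py
python3 - <<'E'
from go1 import *
print(go([.44,.15,.22],B));print(go(cush-.08*zB,B))
E
```

```text
clock: 9.0
tool_pos: [0.4402, 0.153, 0.2189]
orientation: [-177.5, 10.0, -179.3]
force: [0.1, -0.7, -0.3]
opening: 0.0428
gripper_force: 34.5
[51.54, -4.91, -36.08, 11.46, -54.96, -147.36]
(array([ 0.0001, -0.0031, -0.0009]), array([-1.2 ,  2.21,  8.17]))
(array([-0.0253,  0.0366,  0.1317]), array([-1.2 ,  2.21,  8.17]))
```

```bash
python3 -m pendant '[[-0.2,[-0.005,0.01,0.01],[-0.6,1.1,4]],[-0.2,[-0.01,0.025,0.02],[-1.2,2.2,8.2]],[-0.2,[-0.025,0.037,0.05],[-1.2,2.2,8.2]],[-0.2,[-0.025,0.037,0.08],[-1.2,2.2,8.2]],[-0.2,[-0.025,0.037,0.11],[-1.2,2.2,8.2]],[-0.2,[-0.025,0.037,0.13],[-1.2,2.2,8.2]],[-0.2,[-0.025,0.037,0.13],[-1.2,2.2,8.2]],[-0.2,[-0.025,0.037,0.13],[-1.2,2.2,8.2]]]'; python3 log.py
python3 - <<'E'
from go1 import *
import cv2
print(go(cush+.004*zB,B))
a=viewer.snapshot("top")[:,:,::-1][190:320,115:305];a=cv2.resize(a,None,fx=4,fy=4,interpolation=cv2.INTER_CUBIC)
cv2.imwrite("pics/t2.png",a)
E
```

```text
clock: 9.67
tool_pos: [0.4873, 0.1802, 0.0944]
orientation: [-179.8, 8.1, 172.5]
force: [1.0, -0.2, 0.3]
opening: 0.0427
gripper_force: 34.5
[46.82, 9.63, -38.92, 10.99, -37.4, -152.88]
(array([0.0002, 0.0045, 0.0861]), array([-0.17,  0.06,  0.1 ]))
```

View pics/t2.png

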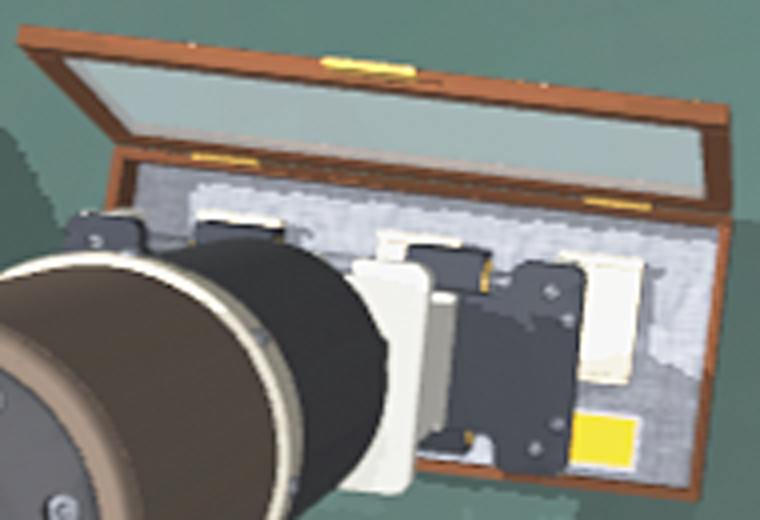

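The gripper is over the middle place, clear of the lid and its neighbours. I'll descend in steps.

```bash
python3 -m pendant '[[-0.2,[0,0.001,0.02],[0,0,0]],[-0.2,[0,0.001,0.04],[0,0,0]],[-0.2,[0,0.001,0.055],[0,0,0]],[-0.2,[0,0.001,0.065],[0,0,0]],[-0.2,[0,0.001,0.07],[0,0,0]],[-0.2,[0,0.001,0.07],[0,0,0]],[-0.2,[0,0.001,0.07],[0,0,0]]]'
python3 - <<'E'
from go1 import *
print(go(cush+.004*zB,B))
E
```

```text
clock: 10.3
tool_pos: [0.4983, 0.1811, 0.0275]
orientation: [179.9, 8.3, 172.5]
force: [1.0, -0.6, -0.1]
opening: 0.0425
gripper_force: 34.5
(array([0.0017, 0.0018, 0.0184]), array([0.08, 0.26, 0.1 ]))
```

```bash
python3 -m pendant '[[-0.2,[0.001,0.0015,0.005],[0,0.2,0]],[-0.2,[0.001,0.0015,0.009],[0,0.2,0]],[-0.2,[0.001,0.0015,0.012],[0,0.2,0]],[-0.2,[0.001,0.0015,0.014],[0,0.2,0]],[-0.2,[0.001,0.0015,0.0155],[0,0.2,0]],[-0.2,[0.001,0.0015,0.0155],[0,0.2,0]]]';  python3 - <<'E'
from go1 import *
print(go(cush+.004*zB,B))
E
```

```text
clock: 10.8
tool_pos: [0.499, 0.1816, 0.0104]
orientation: [-180.0, 8.0, 172.5]
force: [-0.4, -0.6, -0.5]
opening: 0.0427
gripper_force: 34.5
(array([-0.0002,  0.0013,  0.0014]), array([-0.03, -0.04,  0.09]))
```

```bash
python3 -m pendant '[[-0.2,[0,0.001,0.0005],[0,0,0]],[-0.2,[0,0.001,0.001],[0,0,0]],[-0.2,[0,0.001,0.0015],[0,0,0]],[-0.2,[0,0.001,0.0015],[0,0,0]]]'; python3 -m pendant '[[-0.2,[0,0,0.0005],[0,0,0]],[-0.2,[0,0,0.001],[0,0,0]],[-0.2,[0,0,0.001],[0,0,0]]]'
```

```text
clock: 11.13
tool_pos: [0.4995, 0.1828, 0.0093]
orientation: [-180.0, 8.0, 172.5]
force: [0.3, -0.9, -0.6]
opening: 0.0426
gripper_force: 34.5
clock: 11.38
tool_pos: [0.4996, 0.1827, 0.0082]
orientation: [-180.0, 8.0, 172.5]
force: [0.2, 0.2, -1.3]
opening: 0.0425
gripper_force: 34.5
```

```bash
python3 -m pendant '[[-0.2,[0,0,0.0005],[0,0,0]],[-0.2,[0,0,0.0005],[0,0,0]],[-0.2,[0,0,0.0005],[0,0,0]]]'; python3 -m pendant '[[-0.2,[0,0,0.0005],[0,0,0]],[-0.2,[0,0,0.0005],[0,0,0]],[-0.2,[0,0,0.0005],[0,0,0]]]'
```

```text
clock: 11.63
tool_pos: [0.4996, 0.1827, 0.0078]
orientation: [-180.0, 8.0, 172.5]
force: [-1.0, -0.8, -1.2]
opening: 0.0426
gripper_force: 34.5
clock: 11.88
tool_pos: [0.4997, 0.1827, 0.0073]
orientation: [-180.0, 8.0, 172.5]
force: [-1.2, -0.2, -0.4]
opening: 0.0426
gripper_force: 34.5
```

```bash
python3 -m pendant '[[-0.2,[0,0,0.0005],[0,0,0]],[-0.2,[0,0,0.0005],[0,0,0]],[-0.2,[0,0,0.0005],[0,0,0]]]'; python3 -m pendant '[[0,[0,0,0],[0,0,0]],[0.05,[0,0,0],[0,0,0]],[0.1,[0,0,0],[0,0,0]],[0.15,[0,0,0],[0,0,0]],[0.2,[0,0,0],[0,0,0]],[0.25,[0,0,0],[0,0,0]],[0.25,[0,0,0],[0,0,0]],[0.25,[0,0,0],[0,0,0]]]'
```

```text
clock: 12.13
tool_pos: [0.4998, 0.1827, 0.0068]
orientation: [-180.0, 8.0, 172.5]
force: [0.1, -0.5, -0.7]
opening: 0.0428
gripper_force: 34.5
clock: 12.8
tool_pos: [0.4999, 0.1827, 0.0069]
orientation: [-180.0, 8.0, 172.5]
force: [0.2, -0.1, 0.2]
opening: 0.0549
gripper_force: 0.0
```

```bash
python3 -m pendant '[[0.25,[0,0,-0.005],[0,0,0]],[0.25,[0,0,-0.02],[0,0,0]],[0.25,[0,0,-0.05],[0,0,0]],[0.25,[0,0,-0.09],[0,0,0]],[0.25,[0,0,-0.13],[0,0,0]],[0.25,[0,0,-0.17],[0,0,0]],[0.25,[0,0,-0.21],[0,0,0]],[0.25,[0,0,-0.21],[0,0,0]],[0.25,[0,0,-0.21],[0,0,0]]]'; python3 log.py
python3 - <<'E'
from go1 import *
import cv2
w=viewer.snapshot("wrist")[:,:,::-1]
s=viewer.snapshot("scene")[:,:,::-1][190:290,330:520]
cv2.imwrite("pics/ws.png",np.vstack([cv2.resize(w,(432,324)),cv2.resize(s,(432,227),interpolation=cv2.INTER_CUBIC)]))
D=R.from_euler("xyz",[180,0,byaw-180],degrees=True)
for r in(.118,.10,.09):
  for th in(1.75,):print(hinge+r*(-np.cos(th)*bx+np.sin(th)*up)+.009*(np.sin(th)*bx+np.cos(th)*up))
print(go(hinge+.07*bx+.19*up,D))
E
```

```text
clock: 13.55
tool_pos: [0.4715, 0.1877, 0.2181]
orientation: [179.7, 8.2, 172.5]
force: [-0.7, -0.7, -1.3]
opening: 0.0546
gripper_force: 0.0
[49.13, 0.39, -29.57, 8.08, -55.54, -150.98]
[0.58114658 0.17168468 0.14500613]
[0.57796663 0.17211123 0.12729438]
[0.57619999 0.17234821 0.11745452]
(array([-1.512e-01, -1.000e-04,  1.530e-02]), array([0.03, 7.96, 0.09]))
```

View pics/ws.png

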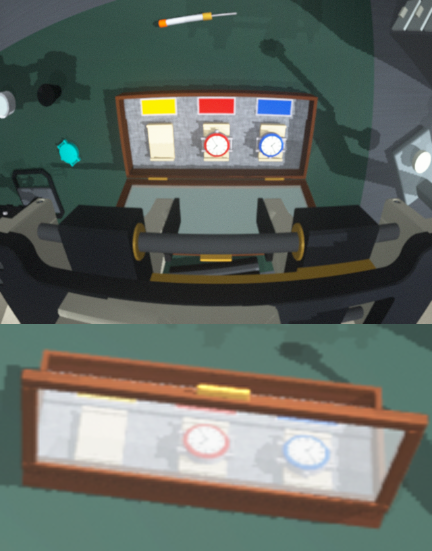

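The red watch lies square on the middle cushion behind the red label: wrist view (216,145), label at (216,105). It's aligned like the blue one at (270,145), and the lid is still open. Now I go over the lid with shut fingers.

```bash
python3 -m pendant '[[-1,[-0.02,0,0.002],[0,4,0]],[-1,[-0.06,0,0.006],[0,8,0]],[-1,[-0.1,0,0.01],[0,8,0]],[-1,[-0.14,0,0.014],[0,8,0]],[-1,[-0.151,0,0.015],[0,8,0]],[-1,[-0.151,0,0.015],[0,8,0]],[-1,[-0.151,0,0.015],[0,8,0]],[-1,[-0.151,0,0.015],[0,8,0]]]'; python3 log.py
python3 - <<'E'
from go1 import *
D=R.from_euler("xyz",[180,0,byaw-180],degrees=True)
o=sensors.get_obs();print((o["tool_pos"]-hinge)@bx,o["tool_pos"][2]);print(go(hinge+.07*bx+.104*up,D))
for th in(1.75,1.5,1.25,1.0,.8,.6,.4,.2,.1,0,-.02):
    print(th,[round(1000*v,1) for v in(-.118*np.cos(th)+.009*np.sin(th)+.0095,.0305+.118*np.sin(th)+.009*np.cos(th))])
E
```

```text
clock: 14.32
tool_pos: [0.6201, 0.1663, 0.2194]
orientation: [-179.9, -0.2, 172.4]
force: [-0.1, -0.0, -0.2]
opening: 0.0069
gripper_force: 0.0
[32.38, 17.83, -4.21, -0.03, -68.14, -129.93]
0.06916284024294833 0.2194394692221845
(array([-0.0011,  0.0003,  0.0849]), array([-0.09, -0.15,  0.08]))
1.75 [np.float64(39.4), np.float64(145.0)]
1.5 [np.float64(10.1), np.float64(148.8)]
1.25 [np.float64(-19.2), np.float64(145.3)]
1.0 [np.float64(-46.7), np.float64(134.7)]
0.8 [np.float64(-66.3), np.float64(121.4)]
0.6 [np.float64(-82.8), np.float64(104.6)]
0.4 [np.float64(-95.7), np.float64(84.7)]
0.2 [np.float64(-104.4), np.float64(62.8)]
0.1 [np.float64(-107.0), np.float64(51.2)]
0 [np.float64(-108.5), np.float64(39.5)]
-0.02 [np.float64(-108.7), np.float64(37.1)]
```

```bash
python3 -m pendant '[[-1,[0,0,0.04],[0,0,0]],[-1,[0,0,0.075],[0,0,0]],[-1,[0,0,0.075],[0,0,0]],[-1,[0.015,0,0.075],[0,0,0]],[-1,[0.03,0,0.075],[0,0,0]],[-1,[0.045,0,0.073],[0,0,0]],[-1,[0.059,0,0.071],[0,0,0]],[-1,[0.073,0,0.072],[0,0,0]],[-1,[0.088,0,0.074],[0,0,0]],[-1,[0.088,0,0.074],[0,0,0]]]'; python3 log.py
python3 - <<'E'
from go1 import *
o=sensors.get_obs();print((o["tool_pos"]-hinge)@bx,o["tool_pos"][2],o["force"])
E
```

```text
clock: 15.15
tool_pos: [0.5318, 0.1787, 0.1491]
orientation: [179.9, 0.0, 172.6]
force: [-0.5, -0.4, -1.5]
opening: 0.0001
gripper_force: 0.0
[38.55, 13.52, -20.08, -0.02, -56.33, -135.98]
-0.01993251360972812 0.149121833646069 [-0.45958794 -0.40536118 -1.52616044]
```

```bash
python3 -m pendant '[[-1,[0.014,0,0.005],[0,0,0]],[-1,[0.027,0,0.011],[0,0,0]],[-1,[0.037,0,0.017],[0,0,0]],[-1,[0.046,0,0.024],[0,0,0]],[-1,[0.055,0,0.032],[0,0,0]],[-1,[0.063,0,0.041],[0,0,0]],[-1,[0.07,0,0.051],[0,0,0]],[-1,[0.076,0,0.061],[0,0,0]],[-1,[0.076,0,0.061],[0,0,0]]]'
python3 - <<'E'
from go1 import *
import cv2
o=sensors.get_obs();print((o["tool_pos"]-hinge)@bx,o["tool_pos"][2],o["force"])
s=viewer.snapshot("scene")[:,:,::-1][150:310,310:540]
cv2.imwrite("pics/s3.png",cv2.resize(s,None,fx=3,fy=3,interpolation=cv2.INTER_CUBIC))
E
```

```text
clock: 15.9
tool_pos: [0.4574, 0.188, 0.0859]
orientation: [-179.9, -0.1, 172.5]
force: [-0.8, -0.5, -0.2]
opening: 0.0002
gripper_force: 0.0
-0.09491899758099544 0.08586024928296493 [-0.81586653 -0.45425183 -0.15393518]
```

View pics/s3.png

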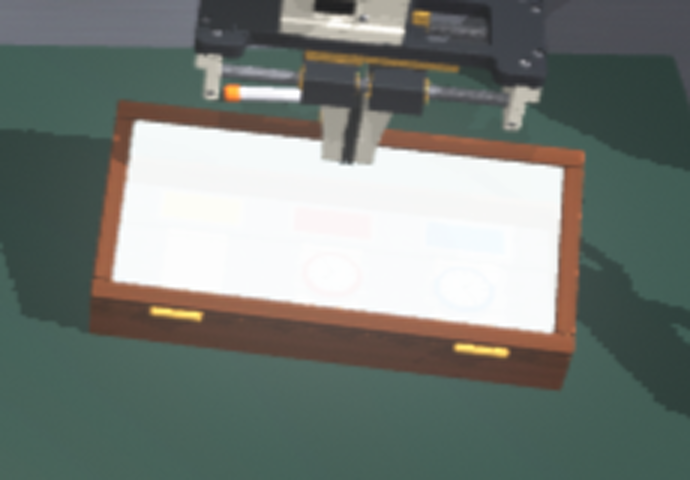

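The lid follows the fingertips, which are at (345,160) near its free edge, and the red and blue watches show undisturbed underneath. I'll finish the arc and press lightly.

```bash
python3 -m pendant '[[-1,[0.005,0,0.01],[0,0,0]],[-1,[0.009,0,0.02],[0,0,0]],[-1,[0.011,0,0.028],[0,0,0]],[-1,[0.0125,0,0.034],[0,0,0]],[-1,[0.0135,0,0.039],[0,0,0]],[-1,[0.014,0,0.042],[0,0,0]],[-1,[0.014,0,0.042],[0,0,0]]]'; python3 -m pendant '[[-1,[0,0,0.001],[0,0,0]],[-1,[0,0,0.002],[0,0,0]],[-1,[0,0,0.003],[0,0,0]],[-1,[0,0,0.003],[0,0,0]]]'
```

```text
clock: 16.53
tool_pos: [0.4446, 0.1898, 0.0435]
orientation: [-179.9, -0.1, 172.4]
force: [0.4, -0.6, -0.1]
opening: 0.0001
gripper_force: 0.0
clock: 16.87
tool_pos: [0.4448, 0.19, 0.0409]
orientation: [-180.0, -0.0, 172.4]
force: [-0.6, -0.5, 0.4]
opening: 0.0004
gripper_force: 0.0
```

```bash
python3 -m pendant '[[-1,[0,0,0.001],[0,0,0]],[-1,[0,0,0.0015],[0,0,0]],[-1,[0,0,0.0015],[0,0,0]]]'; python3 -m pendant '[[-1,[0,0,0.0005],[0,0,0]],[-1,[0,0,0.001],[0,0,0]],[-1,[0,0,0.001],[0,0,0]]]'
```

```text
clock: 17.12
tool_pos: [0.4448, 0.1901, 0.0398]
orientation: [180.0, 0.0, 172.5]
force: [-2.2, -1.1, 4.0]
opening: 0.0002
gripper_force: 2.0
clock: 17.37
tool_pos: [0.4449, 0.1901, 0.0396]
orientation: [180.0, 0.0, 172.5]
force: [-5.4, -1.5, 14.9]
opening: 0.0003
gripper_force: 7.8
```

It stalls at z = 39.6 mm with 15 N, and closed is 39.5 mm, so the lid is shut. I'll withdraw straight up and look once more.

```bash
python3 -m pendant '[[-1,[0,0,-0.01],[0,0,0]],[-1,[0,0,-0.04],[0,0,0]],[-1,[0,0,-0.08],[0,0,0]],[-1,[0,0,-0.12],[0,0,0]],[-1,[0,0,-0.16],[0,0,0]],[-1,[0,0,-0.16],[0,0,0]],[-1,[0,0,-0.16],[0,0,0]]]'
python3 - <<'E'
from go1 import *
import cv2
s=viewer.snapshot("scene")[:,:,::-1][140:400,90:540]
cv2.imwrite("pics/s4.png",cv2.resize(s,(790,456),interpolation=cv2.INTER_CUBIC))
b=hinge-.065*bx;by=np.array([-bx[1],bx[0],0])
for yy in(-.142,.142):
    P=hinge+yy*by-.13*bx;print("lid corner closed px in crop",(proj("scene",P+.009*up)-[90,140])*790/450)
E
```

```text
clock: 17.95
tool_pos: [0.4458, 0.1911, 0.2011]
orientation: [179.7, 0.2, 172.5]
force: [1.0, -0.1, -0.9]
opening: 0.0004
gripper_force: 0.0
lid corner closed px in crop [455.79347994 102.07317423]
lid corner closed px in crop [718.53803748 130.07197123]
```

View pics/s4.png

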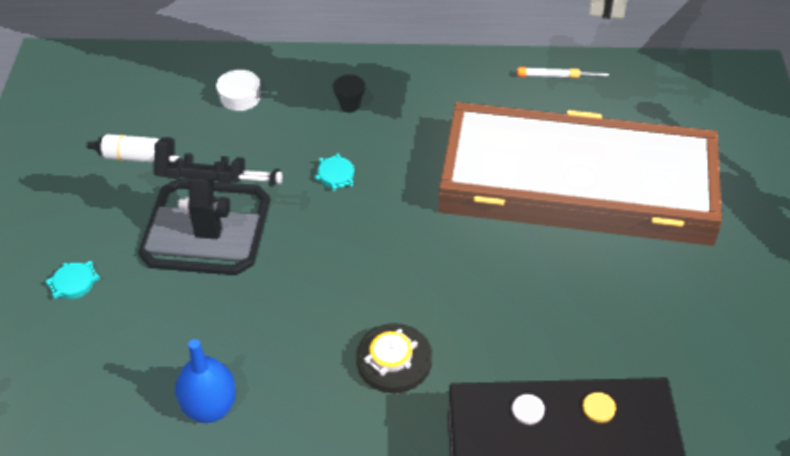

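The lid is closed, with corners at (456,103) and (718,131) against a predicted (456,102) and (719,130). The bystanders are in place and the arm is clear, so I'm handing in.

```bash
python3 -c "
from plant import workorder
print(workorder.close_job())"
```

```text
the job is handed in; nothing more can be done
None
```

The red watch is back on the cushion behind the red label, dial up and square, the lid is closed, and the job was handed in at about 18 s; the hand-in gave no verdict, but the last pictures showed everything else where it started.

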